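# Strip the tube-clamp stud into the parts tray

### The arm

A 6-joint arm with a two-finger parallel gripper is mounted at the origin on a cart in front of the work surface, level with it; the furniture and walls round the work are solid. World frame = base frame: x ahead of the robot, y to its left, z up, the work surface at z = 0. Lengths are in m, angles in degrees, forces in N, time in s.
With the tool pointing down it reaches from about 0.3 to 0.875 m from the base axis. Payload 6.4 kg.
Tool frame: the origin (TCP) lies on the centre line of the jaws, within the pads' length; the fingertips stand 22 mm ahead of it and the grasp point (between the pads) lies 3 mm ahead of it; x points along the fingers, z is the direction in which the jaws open and shut, and the axes are right-handed (so a half turn about x gives the same grasp; the last joint's range is limited). The gripper opens to 88 mm and grips with 3 to 60 N. Pads are 18 mm wide; open, the fingers measure 123 mm over their backs; the gripper's body (75 mm by 187 mm) begins 45 mm behind the grasp point.
Start: joints at [57.852, 10.359, 92.074, -0, 77.567, -11.82], TCP at [0.2, 0.539, 0.261] pointing down, gripper open.
Joint ranges: [-171.53, 171.53], [-51.25, 118.39], [17.06, 147.69], [-65.23, 245.23], [0, 150.52], [-178.68, 178.68]. Speed limits (degrees/s): [147.25, 147.25, 172.46, 180, 180, 180].

### API

Orientations are given as [roll, pitch, yaw] about the fixed x, y, z axes, in that order (R = Rz(yaw) Ry(pitch) Rx(roll)).
In Python, from rig import arm gives the robot as it stands.
- The arm moves only by the tool arm_command, never from a script. Its argument "rows" is a list of rows, each a list of 7 numbers: the shift along the tool's x, y, z each as a share of 0.02 m, from -1 to 1, then the turn, a rotation vector about the tool's x, y, z each as a share of 0.12 rad, from -1 to 1, then the opening, from 0 (shut) to 1 (fully open). In form: [[tx, ty, tz, rx, ry, rz, jaw], ...]. A call has 1 to 10 rows; each row shifts and turns the pose as measured when the row begins, along the tool's axes as they then stand; what a row does not reach is not made up. A row lasts 1/10 s, in which the tool goes at most 50 mm and 8.59 degrees, less where a joint would pass 70% of its speed; a pose out of reach is approached as far as the arm can. A call with a number of a shift or a turn outside -1 to 1 is refused whole. A call with a gripper value outside its range is refused whole. The fingers move at their own pace and stop on an object; "newtons" is the grip in N (left out, the last holds). Time passes only in rows, so rows that do not move let the fingers close. It gives the time, the measured TCP pose, the force and the opening at its end, in the units of the state.
- arm.sense(): the state, without advancing time (a new reading comes with each control period).
- arm.snapshot(name): name is "side" or "top" or "wrist"; returns (picture, depth): 480x640x3 uint8, red, green, blue; 480x640 float32, m along the optical axis (not along the pixel's ray), 0 where there is no reading.
- arm.calibration(name): a dict with "fx", "fy", "cx", "cy" (pixels), "eye" and "orientation" of the camera in the world. Camera axes: x right, y down, z forward; pixel columns grow to the right and rows downward; lengths in m; the calibration is good to about 2 mm. A picture is of the moment at which its call begins: read the wrist's pose just before it. calibration takes no time and is no camera call; for the wrist camera it gives the pose at the moment of the call.
- arm.close_job(): hands the job in, once; it reports no verdict.
Trained networks look in the newest picture that a camera, given by its name, has taken for a name from the list of things; names that differ only in an ending like _2 or _b are one class to them, and where a whole thing is asked for, a point or a joint stands for the part that bears it (a point fixed in the world has none). Each returns a list of dicts, best first, with "confidence" (0 to 1); they miss things now and then, are a little off and sometimes report something else, mostly with a low value. They report only what shows in the picture. A call takes as long as a camera call. They do not tell look-alikes from the thing itself.
- arm.spot_in(target, camera): "bbox" ([left, top, right, bottom] in pixels, round what is visible of it).
- arm.trace(target, camera): "pixels" (480x640 bool, what is visible of it) and "bbox" ([left, top, right, bottom] in pixels, round what is visible of it).
The state is a dict: "time": time; "joint_pos": joint angles; "qvel": joint speeds; "joint_torque": joint torques, N m; "tool_pos": TCP position; "orientation": TCP orientation; "wrist_force": force on the tool from outside, world axes, zero at the start; "wrist_torque": the same for the moment, N m; "width": finger opening in m.
Only numpy, scipy, OpenCV 4.12 (cv2) and the standard library are available. Lean on these libraries where they do the work, as an engineer would, in place of code of your own. Each camera call takes 0.05 s, during which the arm holds its last target.

### The job

Take the tube clamp in front of the furnace apart: from the upright stud lift off the wing nut (already unscrewed, it slips off), then the spacer sleeve under it, then the channel bracket, one at a time in that order. Lay each one in the steel parts tray before taking the next; in the end all three are on the tray's floor, with the bracket lying flat. The loose spare nut and spacer on the bench are not part of the job.

Things in the scene. Friction and masses are not known exactly. Their poses are not given: they have to be found in the camera images.
- wing_nut: Plain steel wing nut on top of the stack, not threaded on. Hub 20 mm across, 16 mm high, 13 mm through hole; two wings 6 mm thick along its x axis, 66 mm tip to tip, rising to 27 mm. Origin: centre of the hub's underside, z up, 61 mm above the worktop at the start. Grip it across the hub along its y axis (20 mm), clear of the wings. 40 g. A like spare lies on the worktop.
- spacer: Plain aluminium sleeve, 24 mm outer diameter, 15 mm bore, 28 mm high, on the stud under the nut; it stands on the bracket's floor, its top 19 mm clear above the bracket's walls. Origin: centre of its underside, z up along its axis, 33 mm above the worktop at the start. 30 g. A like spare stands on the worktop.
- bracket: Aluminium U-channel, 90 mm long (x), 36 wide (y), 14 high, floor and side walls 5 mm thick, open upward. Origin: centre of its underside, z up, in its 15 mm middle hole, 28 mm above the worktop on a 26 mm round boss (fixed base 90x70x13 mm below). The upright 10 mm stud through the hole ends 48 mm above the origin: lift it straight past that. Grip across y at the middle, outside the walls. 70 g.
- tray: Open rectangular steel parts tray, fixed, 120 mm (its x axis) by 220 mm (its y axis), 22 mm high, walls and floor 4 mm thick. Origin: centre of its underside on the worktop, z up; its floor is 4 mm above the origin. Empty at the start.
There are look-alikes about, which are no part of the job. What is shaped like the bracket but orange is not meant.

How it is judged:
By the outcome, as a careful person would: the job done as asked, in the order asked, and still so for the second after the job is handed in, with the robot touching nothing.
It also fails if it takes over 72 s, if anything falls off the work surface, if the arm or the gripper's body presses on something with over 40 N, if the wrist force passes 120 N, or if a joint passes its speed limit or range.

## Working session

There is one attempt and no reset: what is moved stays moved. The work goes in short steps, Python scripts to look and compute and a tool call to move; the robot and the scene stay as the last step left them, time stands still between calls to the robot, and variables do not carry over. Pictures are saved under pics/ and viewed, and the job is handed in when it is done.

Besides the shell and the picture viewer there is one more tool, called in YAML: its name, and indented under it one key for each argument. arm_command: Moves the arm, as the interface text tells. Its arguments: {"type":"object","properties":{"rows":{"type":"array"},"newtons":{"type":"number"}},"required":["rows"]}

```bash
mkdir -p pics; ls
cat > h.py <<'E'
from rig import arm
import numpy as np, cv2
np.set_printoptions(precision=4,suppress=True)
def snap(n,f):
    p,d=arm.snapshot(n); c=arm.calibration(n)
    cv2.imwrite('pics/'+f+'.png',p[:,:,::-1]); np.savez('pics/'+f+'.npz',p=p,d=d,**{k:np.array(v) for k,v in c.items()})
    return p,d,c
E
python3 - <<'E'
from h import *
for n in ['side','top','wrist']:
    p,d,c=snap(n,n+'0'); print(n,c)
    for t in ['wing_nut','spacer','bracket','tray']:
        try: print(t,[(np.round(r['bbox'],0).tolist(),round(r['confidence'],2)) for r in arm.spot_in(t,n)])
        except Exception as e: print(t,e)
print(arm.sense())
E
```

```text
pics
side {'fx': 463.76818867262637, 'fy': 463.76818867262637, 'cx': 323.60468804320305, 'cy': 240.9305971587497, 'eye': array([0.4044, 0.7712, 0.4472]), 'orientation': array([-117.1116,    0.6647, -175.3358])}
wing_nut [([300.0, 289.0, 343.0, 316.0], 0.76)]
spacer [([311.0, 306.0, 331.0, 326.0], 0.61)]
bracket [([273.0, 278.0, 299.0, 315.0], 0.82), ([288.0, 312.0, 353.0, 342.0], 0.81)]
tray [([308.0, 188.0, 366.0, 236.0], 0.95)]
top {'fx': 505.19371068426904, 'fy': 505.19371068426904, 'cx': 317.602880832984, 'cy': 238.7877988751009, 'eye': array([0.3856, 0.0166, 0.9628]), 'orientation': array([-172.5442,    0.1726,  -88.4992])}
wing_nut [([190.0, 242.0, 206.0, 279.0], 0.57)]
spacer [([202.0, 259.0, 212.0, 269.0], 0.56)]
bracket [([191.0, 238.0, 224.0, 289.0], 0.9), ([245.0, 217.0, 297.0, 238.0], 0.85), ([190.0, 242.0, 204.0, 281.0], 0.47)]
tray [([397.0, 236.0, 517.0, 303.0], 0.86)]
wrist {'fx': 402.93322538929993, 'fy': 402.93322538929993, 'cx': 322.0186975247515, 'cy': 240.98197503216883, 'eye': array([0.1199, 0.5673, 0.385 ]), 'orientation': array([161.2002,   0.0039,  69.6577])}
wing_nut []
spacer []
bracket [([133.0, 462.0, 159.0, 479.0], 0.8)]
tray []
{'time': 0.75, 'joint_pos': array([ 57.8519,  10.3586,  92.0738,   0.0008,  77.5663, -11.819 ]), 'qvel': array([ 0.0004,  0.0075,  0.1005, -0.0541,  0.0916,  0.008 ]), 'joint_torque': array([ -0.0002, -43.3752, -34.2143,   0.0701,   0.0307,   0.0001]), 'tool_pos': array([0.1997, 0.5392, 0.2607]), 'orientation': array([20.3304, 89.9985, 90.0012]), 'wrist_force': array([ 1.6153,  0.4358, -1.1642]), 'wrist_torque': array([-0.0157,  0.0126, -0.053 ]), 'width': 0.08852847347860593}
```

View pics/side0.png

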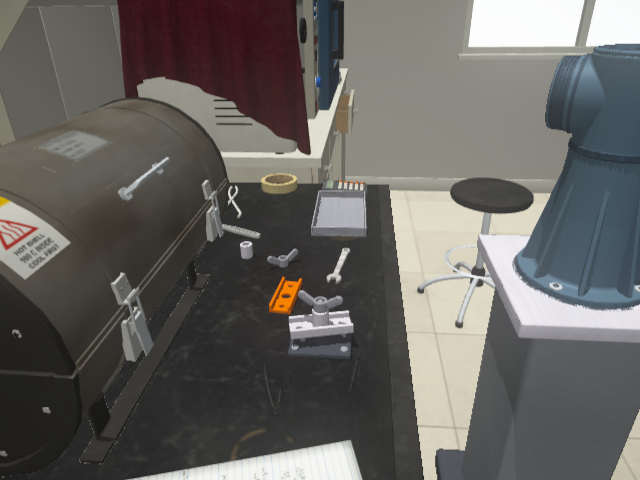

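View pics/top0.png

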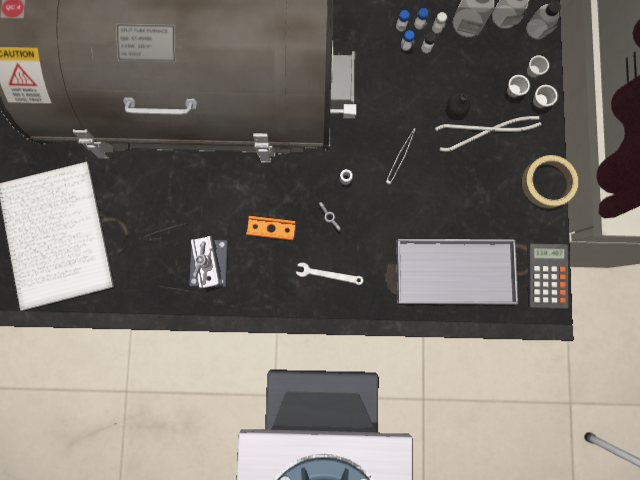

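View pics/wrist0.png

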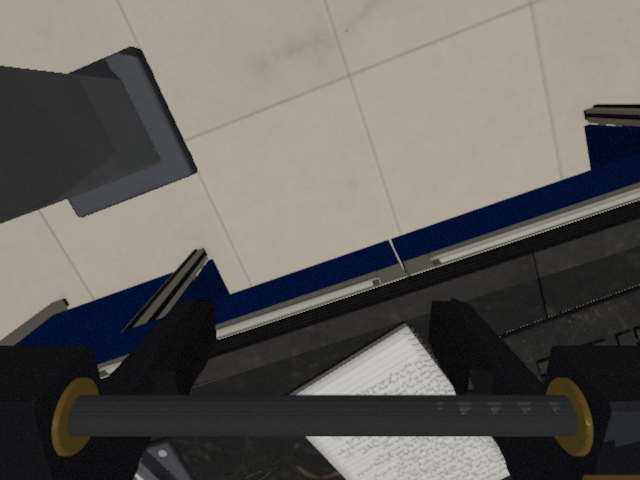

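The side view shows the clamp stack at about (320,320), the orange look-alike at (286,296), the spare nut at (283,260), the spare spacer at (246,249) and the tray at (338,212). In the top view the clamp is at about (206,262) and the tray at (457,271). Next I'll measure them.

```bash
cat >> h.py <<'E'
from scipy.spatial.transform import Rotation as Ro
def load(f): return np.load('pics/'+f+'.npz')
def cloud(z,mask=None):
    d=z['d'];v,u=np.nonzero((d>0)&(mask if mask is not None else True))
    k=d[v,u];P=np.c_[(u-z['cx'])/z['fx']*k,(v-z['cy'])/z['fy']*k,k]
    R=Ro.from_euler('xyz',z['orientation'],degrees=True).as_matrix()
    return P@R.T+z['eye'],u,v
def ray(z,u,v,h):
    R=Ro.from_euler('xyz',z['orientation'],degrees=True).as_matrix()
    r=R@np.array([(u-z['cx'])/z['fx'],(v-z['cy'])/z['fy'],1]);return z['eye']+r*(h-z['eye'][2])/r[2]
E
python3 - <<'E'
from h import *
for n,boxes in [('side',{'clamp':(285,285,358,360),'tray':(300,180,375,240)}),('top',{'clamp':(180,230,235,295),'tray':(390,230,525,310)})]:
    z=load(n+'0'); 
    for k,(a,b,c,d) in boxes.items():
        m=np.zeros((480,640),bool); m[b:d,a:c]=1
        P,u,v=cloud(z,m)
        print(n,k,'table med z',np.median(P[P[:,2]<0.006][:,2]))
        bands=[(.08,.1),(.072,.08),(.055,.066),(.038,.046),(.03,.037),(.01,.016)] if k=='clamp' else [(.017,.03),(.002,.01)]
        for lo,hi in bands:
            q=P[(P[:,2]>lo)&(P[:,2]<hi)]
            if len(q)>4:
                r=cv2.minAreaRect((q[:,:2]*1000).astype(np.float32)); print(lo,hi,len(q),q.mean(0),'rect',np.round(r[0],1),np.round(r[1],1),round(r[2],1))
        img=z['p'][b:d,a:c,::-1]; s=min(790/(c-a),590/(d-b)); cv2.imwrite(f'pics/{n}_{k}.png',cv2.resize(img,None,fx=s,fy=s,interpolation=cv2.INTER_CUBIC))
E
```

```text
side clamp table med z -0.00043082368027880236
0.08 0.1 116 [0.458  0.2318 0.0836] rect [458.  230.6] [ 7.5 64.3] 79.6
0.072 0.08 240 [0.4584 0.232  0.0759] rect [458.3 230.7] [19.6 61.5] 64.3
0.055 0.066 123 [0.4572 0.2375 0.0602] rect [457.2 235.3] [23.2 15.9] 15.0
0.038 0.046 448 [0.4575 0.2351 0.0408] rect [458.7 230.5] [89.2 39.3] 13.4
0.03 0.037 626 [0.4589 0.2322 0.0332] rect [457.7 232.8] [90.3 36.7] 12.5
0.01 0.016 407 [0.468  0.2249 0.0117] rect [470.3 180. ] [ 87.4 182. ] 11.0
side tray table med z 0.0006932457898711775
0.017 0.03 359 [ 0.4552 -0.2206  0.0202] rect [ 453.7 -262. ] [120.1 279.2] 1.0
0.002 0.01 1678 [ 0.4512 -0.2509  0.0042] rect [ 456.2 -277.9] [164.6 321.6] 6.5
top clamp table med z 0.0011441585651725261
0.08 0.1 94 [0.4602 0.2281 0.085 ] rect [459.4 227.4] [14.4 64.7] 72.0
0.072 0.08 115 [0.4591 0.2281 0.077 ] rect [458.2 228. ] [40.7 18.1] 8.6
0.055 0.066 38 [0.4581 0.2212 0.0609] rect [458.7 222.2] [10.4 22. ] 77.8
0.038 0.046 261 [0.4601 0.2261 0.0425] rect [459.8 229.1] [89.5 36.9] 13.5
0.03 0.037 450 [0.457  0.2274 0.0339] rect [459.9 226.8] [90.7 36.3] 10.9
0.01 0.016 535 [0.4588 0.2193 0.012 ] rect [459.9 228.3] [89.2 70.2] 1.4
top tray table med z 0.0032209922929900547
0.017 0.03 879 [ 0.4556 -0.2459  0.022 ] rect [ 455.6 -238.1] [119.7 221.1] 1.5
0.002 0.01 6980 [ 0.4571 -0.241   0.0047] rect [ 459.9 -243.8] [150.4 257.7] 1.5
```

View pics/side_clamp.png

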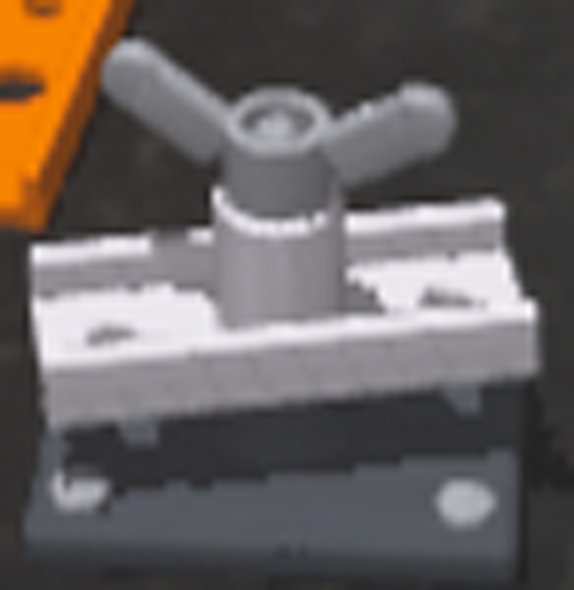

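View pics/top_clamp.png

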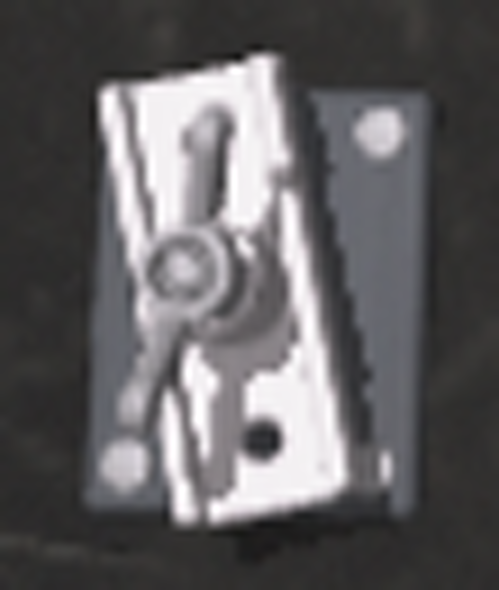

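```bash
cat >> h.py <<'E'
def tool():
    s=arm.sense(); return np.array(s['tool_pos']),Ro.from_euler('xyz',s['orientation'],degrees=True).as_matrix(),s
def togo(target,jawdeg=None):
    p,R,s=tool(); d=np.array(target)-p
    print('t',s['time'],'pos',p,'F',s['wrist_force'],'w',s['width'])
    print('tool x',R[:,0],'z ang',np.degrees(np.arctan2(R[1,2],R[0,2])))
    R2=R
    if jawdeg is not None:
        a=np.radians(jawdeg); z=np.array([np.cos(a),np.sin(a),0])
        if z@R[:,2]<0: z=-z
        x=np.array([0,0,-1.]);R2=np.c_[x,np.cross(z,x),z]
        rv=Ro.from_matrix(R.T@R2).as_rotvec(); print('turn shares',rv/0.12)
    print('shift shares now-axes',R.T@d/0.02,' after-turn axes',R2.T@d/0.02)
E
python3 - <<'E'
from h import *
# wing angle
for n in ['side','top']:
    z=load(n+'0'); m=np.zeros((480,640),bool); m[230:320,180:350]=1
    P,u,v=cloud(z,m); q=P[(P[:,2]>.079)&(P[:,2]<.095)&(abs(P[:,0]-.459)<.05)&(abs(P[:,1]-.229)<.04)]
    c=q-q.mean(0); U,S,V=np.linalg.svd(c[:,:2]); print(n,len(q),q.mean(0),np.degrees(np.arctan2(V[0,1],V[0,0])))
    a=V[0]; t=c[:,:2]@a; print(t.min(),t.max(), q[t<0].mean(0),q[t>0].mean(0))
p,R,s=tool(); print(R)
c=arm.calibration('wrist'); Rc=Ro.from_euler('xyz',c['orientation'],degrees=True).as_matrix()
print('cam in tool',R.T@(c['eye']-p)); print(R.T@Rc)
for ahead in [0,.05,.1,.15]:
    q=Rc.T@(p+R[:,0]*ahead-c['eye']); print(ahead,c['cx']+c['fx']*q[0]/q[2],c['cy']+c['fy']*q[1]/q[2])
togo([.459,.229,.2],76)
E
```

```text
side 136 [0.4578 0.2319 0.083 ] 168.69896554913836
-0.032675057211093976 0.031718405362218254 [0.4819 0.227  0.0831] [0.4344 0.2366 0.083 ]
top 117 [0.46   0.2284 0.0839] 168.40398228464574
-0.03222352579120375 0.032737893237361995 [0.4795 0.2241 0.084 ] [0.4414 0.2325 0.0838]
[[-0.     -0.9377  0.3474]
 [ 0.      0.3474  0.9377]
 [-1.      0.      0.    ]]
cam in tool [-0.1243  0.0847 -0.0014]
[[ 0.     -0.3223  0.9466]
 [-0.0002 -0.9466 -0.3223]
 [ 1.     -0.0002 -0.0001]]
0 325.93620401835415 352.4758746472476
0.05 324.97589277799057 291.2522138419406
0.1 324.3950249775383 254.21958140691171
0.15 324.0058094896217 229.4055461121071
t 0.75 pos [0.1997 0.5392 0.2607] F [ 1.6153  0.4358 -1.1642] w 0.08852847347860593
tool x [-0.  0. -1.] z ang 69.6707547808038
turn shares [-0.9206  0.0002 -0.0001]
shift shares now-axes [  3.0358 -17.5441 -10.0413]  after-turn axes [  3.0362 -16.3302 -11.9141]
```

arm_command:
  rows:
    - [0,0,0,-0.65,0,0,1]
    - [0,0,0,-0.65,0,0,1]
    - [0.1,-1,-0.75,0,0,0,1]
    - [0.1,-1,-0.75,0,0,0,1]
    - [0.1,-1,-0.75,0,0,0,1]
    - [0.1,-1,-0.75,0,0,0,1]
    - [0.1,-1,-0.75,0,0,0,1]
    - [0.1,-1,-0.75,0,0,0,1]
    - [0.1,-1,-0.75,0,0,0,1]
    - [0.1,-1,-0.75,0,0,0,1]

```text
time: 1.75
tool_pos: [0.3367, 0.3882, 0.245]
orientation: [-16.0, 89.8, 63.3]
wrist_force: [0.5, 0.4, 0.1]
width: 0.0877
```

```bash
python3 -c "
from h import *
togo([.459,.229,.2],78.6)"
```

```text
t 1.75 pos [0.3367 0.3882 0.245 ] F [0.4914 0.3673 0.0755] w 0.08772518511435771
tool x [ 0.0014  0.0027 -1.    ] z ang 79.34670631729088
turn shares [0.1086 0.0246 0.0069]
shift shares now-axes [ 2.2374 -7.4813 -6.6969]  after-turn axes [ 2.2509 -7.5697 -6.5923]
```

arm_command:
  rows:
    - [0.25,-0.9,-0.8,0.1,0,0,1]
    - [0.25,-0.9,-0.8,0,0,0,1]
    - [0.25,-0.9,-0.8,0,0,0,1]
    - [0.25,-0.9,-0.8,0,0,0,1]
    - [0.25,-0.9,-0.8,0,0,0,1]
    - [0.25,-0.9,-0.8,0,0,0,1]
    - [0.25,-0.9,-0.8,0,0,0,1]
    - [0.25,-0.9,-0.8,0,0,0,1]
    - [0,0,0,0,0,0,1]

```text
time: 2.65
tool_pos: [0.4596, 0.2262, 0.2048]
orientation: [-41.1, 89.6, 37.3]
wrist_force: [0.1, 0.4, -0.2]
width: 0.088
```

Run:
```python
from h import *
togo([.459,.229,.2],78.6)
p,d,c=snap('wrist','w1')
for t in ['wing_nut','spacer','bracket']:
    print(t,[(np.round(r['bbox'],0).tolist(),round(r['confidence'],2)) for r in arm.spot_in(t,'wrist')])
```

```text
t 2.65 pos [0.4596 0.2262 0.2048] F [ 0.0772  0.3889 -0.2297] w 0.08801103794081815
tool x [ 0.0054  0.0041 -1.    ] z ang 78.45868885029648
turn shares [-0.0206  0.0425  0.0372]
shift shares now-axes [0.2386 0.0581 0.1317]  after-turn axes [0.2382 0.0568 0.1331]
wing_nut [([311.0, 188.0, 338.0, 286.0], 0.7)]
spacer [([310.0, 204.0, 341.0, 231.0], 0.9)]
bracket [([158.0, 278.0, 267.0, 332.0], 0.86), ([277.0, 154.0, 367.0, 278.0], 0.63)]
```

View pics/w1.png

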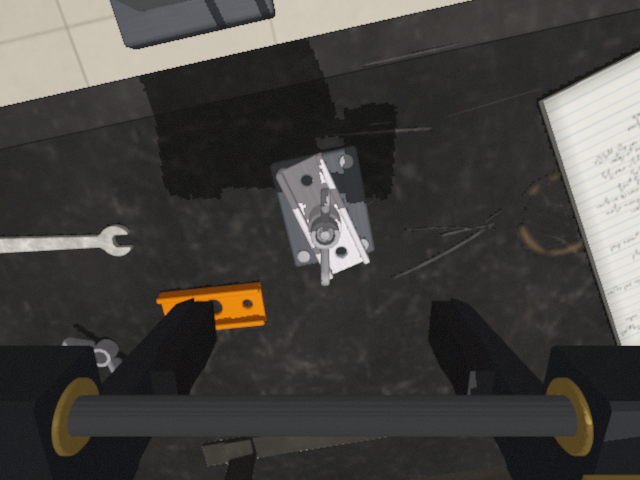

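The wrist view shows the wing nut hub at about (324,235) with its wings vertical, so they are square to the jaws. The orange look-alike is at (212,306) and the spare nut at (95,350), both off to the side. The nut on the silver bracket's stud is the one meant.

Run:
```python
from h import *
z=load('w1'); img=z['p'][140:300,260:390,::-1]; cv2.imwrite('pics/w1c.png',cv2.resize(img,None,fx=3.6,fy=3.6,interpolation=cv2.INTER_CUBIC))
m=np.zeros((480,640),bool); m[140:300,260:390]=1
P,u,v=cloud(z,m)
q=P[(P[:,2]>.08)&(P[:,2]<.095)]
V=np.linalg.svd((q-q.mean(0))[:,:2])[2]; print('wings',len(q),q.mean(0),np.degrees(np.arctan2(V[0,1],V[0,0])),q[:,2].max())
for lo,hi in [(.073,.08),(.038,.045),(.03,.036),(.011,.016)]:
    q=P[(P[:,2]>lo)&(P[:,2]<hi)]; r=cv2.minAreaRect((q[:,:2]*1000).astype(np.float32)); print(lo,len(q),np.median(q[:,2]),np.round(r[0],1),np.round(r[1],1),round(r[2],1))
print('hub ray',ray(z,324.5,235,.077))
```

```text
wings 532 [0.4541 0.2295 0.0851] -11.661951820511971 0.08948017821273849
0.073 723 0.07690468588202592 [456.6 229.2] [29.  19.5] 13.7
0.038 1489 0.04213282992863593 [456.4 229.1] [89.8 36.2] 13.6
0.03 2391 0.033317112833756435 [456.4 229.6] [90.3 35.7] 14.0
0.011 922 0.01161701225526346 [455.2 229.7] [85.1 67.6] 1.2
hub ray [0.4565 0.2287 0.077 ]
```

View pics/w1c.png

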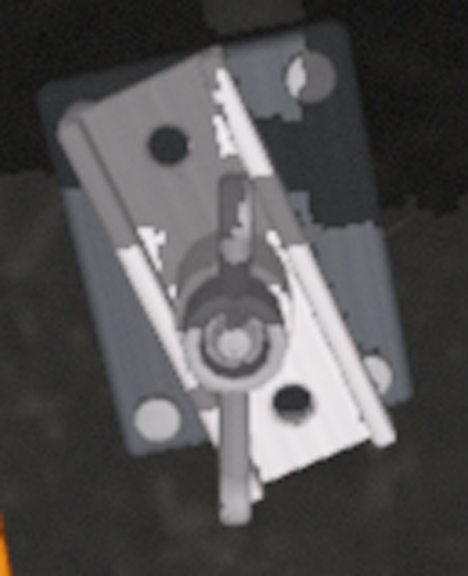

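```bash
python3 -c "
from h import *
togo([.4575,.229,.085],78.5)"
```

```text
t 2.85 pos [0.458  0.2287 0.2054] F [ 0.269  -0.7522 -0.0127] w 0.08825997530726418
tool x [ 0.0055  0.0052 -1.    ] z ang 78.64251960769093
turn shares [0.0206 0.0516 0.0367]
shift shares now-axes [ 6.0214  0.0535 -0.0298]  after-turn axes [6.0217 0.0269 0.0073]
```

arm_command:
  rows:
    - [0.9,0,0,0,0.05,0.04,0.7]
    - [0.9,0,0,0,0,0,0.6]
    - [0.9,0,0,0,0,0,0.55]
    - [0.9,0,0,0,0,0,0.55]
    - [0.9,0,0,0,0,0,0.55]
    - [0.7,0,0,0,0,0,0.55]
    - [0,0,0,0,0,0,0.55]
  newtons: 15

```text
time: 3.55
tool_pos: [0.4528, 0.2342, 0.0927]
orientation: [110.3, 89.8, -170.5]
wrist_force: [-0.2, -0.2, 0.5]
width: 0.0485
```

```bash
python3 -c "
from h import *
togo([.4575,.229,.085],78.5)"
```

```text
t 3.55 pos [0.4528 0.2342 0.0927] F [-0.2296 -0.1615  0.5307] w 0.04846774999625972
tool x [-0.003  -0.0005 -1.    ] z ang 79.17625635898598
turn shares [ 0.0983 -0.0088 -0.0235]
shift shares now-axes [ 0.3824 -0.279  -0.2117]  after-turn axes [ 0.3829 -0.2804 -0.2088]
```

arm_command:
  rows:
    - [0,-0.28,-0.2,0.1,0,0,0.5]
    - [0,0,0,0,0,0,0.5]

```text
time: 3.75
tool_pos: [0.457, 0.2298, 0.0921]
orientation: [113.4, 89.8, -168.0]
wrist_force: [-0.1, -1.1, 1.0]
width: 0.0443
```

```bash
python3 -c "
from h import *
togo([.4575,.229,.085],78.5)"
```

```text
t 3.75 pos [0.457  0.2298 0.0921] F [-0.1329 -1.0584  1.0277] w 0.04433529841799547
tool x [-0.0042 -0.0009 -1.    ] z ang 78.55163077094593
turn shares [ 0.0075 -0.0142 -0.0328]
shift shares now-axes [ 0.3548 -0.0352 -0.0338]  after-turn axes [ 0.3549 -0.0338 -0.0344]
```

arm_command:
  rows:
    - [0.3,-0.03,-0.03,0,0,-0.03,0.4]
    - [0.08,0,0,0,0,0,0.4]
    - [0,0,0,0,0,0,0.15]
    - [0,0,0,0,0,0,0.15]
    - [0,0,0,0,0,0,0.15]
    - [0,0,0,0,0,0,0.15]
    - [0,0,0,0,0,0,0.15]

```text
time: 4.45
tool_pos: [0.4592, 0.2294, 0.0862]
orientation: [-86.4, 89.8, -7.8]
wrist_force: [-0.5, 0.3, -0.4]
width: 0.019
```

```bash
python3 -c "
from h import *
togo([.4575,.229,.085],78.5)"
```

```text
t 4.45 pos [0.4592 0.2294 0.0862] F [-0.455   0.3403 -0.3714] w 0.01897818036737725
tool x [ 0.0042 -0.0006 -1.    ] z ang 78.52521571419824
turn shares [0.0037 0.0022 0.035 ]
shift shares now-axes [ 0.0602  0.0801 -0.0342]  after-turn axes [ 0.0605  0.0798 -0.0342]
```

arm_command:
  rows:
    - [0,0,0,0,0,0,0.1]
    - [-0.4,0,0,0,0,0,0.1]
    - [-0.7,0,0,0,0,0,0.1]
    - [-0.9,0,0,0,0,0,0.1]
    - [-0.9,0,0,0,0,0,0.1]
    - [-0.8,0,0,0,0,0,0.1]
    - [0,0,0,0,0,0,0.1]
  newtons: 20

```text
time: 5.15
tool_pos: [0.4594, 0.2296, 0.1676]
orientation: [-79.0, 89.6, -0.5]
wrist_force: [0.5, -0.1, 0.0]
width: 0.0189
```

Run:
```python
from h import *
togo([.4556,-.175,.13],90)
p,d,c=snap('side','s1'); cv2.imwrite('pics/s1c.png',cv2.resize(p[200:360,240:400,::-1],None,fx=3.6,fy=3.6))
```

```text
t 5.15 pos [0.4594 0.2296 0.1676] F [ 0.5025 -0.0867  0.0201] w 0.018885365881237737
tool x [ 0.0061 -0.0001 -1.    ] z ang 78.53219414141392
turn shares [-1.6679  0.0047  0.051 ]
shift shares now-axes [  1.8801  -3.8261 -19.8659]  after-turn axes [  1.8802   0.1885 -20.2301]
```

View pics/s1c.png

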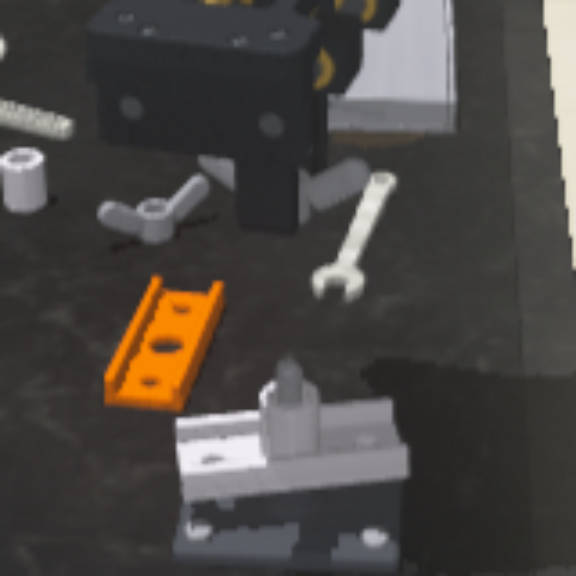

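The nut is held between the jaws at about (270,190) in the crop, and the spacer is still on the stud. Now I'll go to the tray.

arm_command:
  rows:
    - [0,0,-0.5,-0.9,0,0.02,0.1]
    - [0,0,-0.9,-0.9,0,0,0.1]
    - [0,0,-1,0,0,0,0.1]
    - [0,0,-1,0,0,0,0.1]
    - [0,0,-1,0,0,0,0.1]
    - [0,0,-1,0,0,0,0.1]
    - [0,0,-1,0,0,0,0.1]
    - [0,0,-1,0,0,0,0.1]
    - [0,0,-1,0,0,0,0.1]
    - [0,0,-1,0,0,0,0.1]

```text
time: 6.2
tool_pos: [0.4541, 0.0371, 0.1608]
orientation: [81.2, 89.6, 172.9]
wrist_force: [0.1, 0.5, -1.1]
width: 0.0188
```

```bash
python3 -c "
from h import *
togo([.4556,-.175,.13],91)"
```

```text
t 6.2 pos [0.4541 0.0371 0.1608] F [ 0.0653  0.5318 -1.0776] w 0.018779576150123774
tool x [-0.0069  0.0009 -1.    ] z ang 91.71432413289766
turn shares [ 0.1039  0.0085 -0.0574]
shift shares now-axes [  1.5303   0.2305 -10.6062]  after-turn axes [  1.5399   0.1088 -10.6068]
```

arm_command:
  rows:
    - [0.1,0.02,-1,0,0,-0.05,0.1]
    - [0.1,0.02,-1,0,0,0,0.1]
    - [0.1,0.02,-1,0,0,0,0.1]
    - [0.1,0,-1,0,0,0,0.1]
    - [0.1,0,-1,0,0,0,0.1]
    - [0.1,0,-1,0,0,0,0.1]
    - [0,0,-1,0,0,0,0.1]
    - [0,0,-1,0,0,0,0.1]
    - [0,0,-1,0,0,0,0.1]
    - [0,0,-0.5,0,0,0,0.1]

```text
time: 7.2
tool_pos: [0.4527, -0.1597, 0.141]
orientation: [60.6, 89.3, 152.2]
wrist_force: [0.6, 0.7, 0.2]
width: 0.0188
```

arm_command:
  rows:
    - [0,0,0,0,0,0,0.1]

```text
time: 7.3
tool_pos: [0.4524, -0.1604, 0.1406]
orientation: [60.4, 89.2, 151.9]
wrist_force: [-0.2, -0.1, 0.0]
width: 0.0185
```

Run:
```python
from h import *
togo([.4556,-.175,.05],91)
p,d,c=snap('wrist','w2')
togo([.4556,-.175,.05],91)
```

```text
t 7.3 pos [ 0.4524 -0.1604  0.1406] F [-0.2032 -0.0626  0.0056] w 0.018469902716614733
tool x [-0.0119  0.0064 -0.9999] z ang 91.50633759964147
turn shares [ 0.074   0.0551 -0.0981]
shift shares now-axes [ 4.5222 -0.1949 -0.7623]  after-turn axes [ 4.5292 -0.1482 -0.7308]
t 7.35 pos [ 0.4522 -0.1598  0.1405] F [0.6532 0.331  0.8205] w 0.01879211369214508
tool x [-0.0123  0.0068 -0.9999] z ang 91.52781709390617
turn shares [ 0.0771  0.059  -0.1015]
shift shares now-axes [ 4.5152 -0.2043 -0.799 ]  after-turn axes [ 4.523  -0.1565 -0.7653]
```

View pics/w2.png

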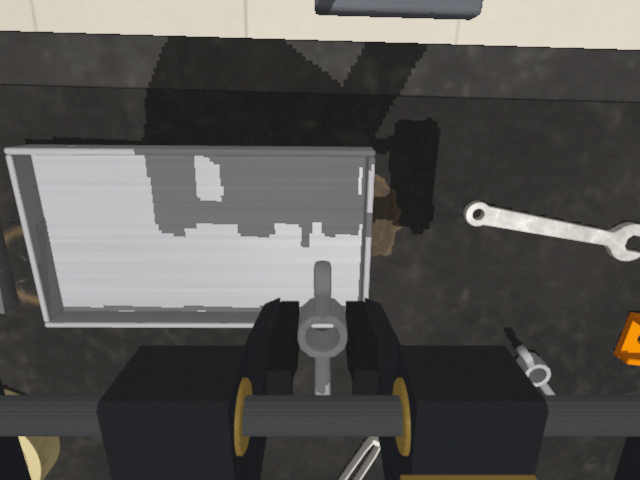

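The nut is held at about (322,330). The tray spans columns 5–375 and rows 148–327. I'll refine the tray pose from this view.

Run:
```python
from h import *
z=load('w2'); m=np.zeros((480,640),bool); m[140:290,0:385]=1
P,u,v=cloud(z,m)
q=P[(P[:,2]>.016)&(P[:,2]<.03)]; print(np.median(q[:,2]))
r=cv2.minAreaRect((q[:,:2]*1000).astype(np.float32)); print(np.round(r[0],1),np.round(r[1],1),r[2])
f=P[(abs(P[:,0]-.45)<.04)&(P[:,1]<-.17)&(P[:,1]>-.3)]; print('floor',np.median(f[:,2]))
print('inner right x-edge y', q[:,1].max(), q[:,0].min())
```

```text
0.021526777972496983
[ 439.3 -239.1] [ 94.2 220.8] 1.1493933200836182
floor 0.0039635332923258215
inner right x-edge y -0.1278127963277979 0.39035675331024877
```

arm_command:
  rows:
    - [0.3,-0.15,-0.7,0.07,0.05,-0.1,0.1]
    - [0.9,0,0,0,0,0,0.1]
    - [0.9,0,0,0,0,0,0.1]
    - [0.9,0,0,0,0,0,0.1]
    - [0.7,0,0,0,0,0,0.1]
    - [0.3,0,0,0,0,0,0.1]
    - [0,0,0,0,0,0,0.1]

```text
time: 8.05
tool_pos: [0.4569, -0.1729, 0.0558]
orientation: [-103.2, 89.8, -12.0]
wrist_force: [-1.1, 0.6, -0.1]
width: 0.0189
```

```bash
python3 -c "
from h import *
togo([.4545,-.173,.0305],91)"
```

```text
t 8.05 pos [ 0.4569 -0.1729  0.0558] F [-1.0792  0.6439 -0.1154] w 0.018909265680375483
tool x [ 0.0042 -0.0009 -1.    ] z ang 91.21170604063991
turn shares [ 0.0308 -0.0082  0.0351]
shift shares now-axes [ 1.266   0.1271 -0.0028]  after-turn axes [ 1.2665  0.1217 -0.0045]
```

arm_command:
  rows:
    - [0.5,0.05,0,0,0,0.03,0.1]
    - [0.4,0,0,0,0,0,0.1]
    - [0.25,0,0,0,0,0,0.1]
    - [0.1,0,0,0,0,0,0.1]
    - [0,0,0,0,0,0,0.1]

```text
time: 8.55
tool_pos: [0.4571, -0.1734, 0.0301]
orientation: [-134.8, 89.8, -43.6]
wrist_force: [0.7, 0.7, -0.5]
width: 0.0193
```

```bash
python3 -c "
from h import *
togo([.4545,-.173,.0305],91)"
```

```text
t 8.55 pos [ 0.4571 -0.1734  0.0301] F [ 0.7433  0.6909 -0.4749] w 0.019275841522499837
tool x [ 0.0029 -0.0027 -1.    ] z ang 91.24786636601178
turn shares [ 0.0361 -0.0233  0.0235]
shift shares now-axes [-0.0208  0.1302  0.0239]  after-turn axes [-0.0204  0.1303  0.0234]
```

arm_command:
  rows:
    - [0.06,0,0,0,0,0,0.1]
    - [0,0,0,0,0,0,0.33]
    - [0,0,0,0,0,0,0.33]
    - [0,0,0,0,0,0,0.33]
    - [-0.5,0,0,0,0,0,0.33]
    - [-0.9,0,0,0,0,0,0.33]
    - [-1,0,0,0,0,0,0.33]
    - [-1,0,0,0,0,0,0.33]
    - [-1,0,0,0,0,0,0.4]
    - [-1,0,0,0,0,0,0.5]

```text
time: 9.55
tool_pos: [0.4559, -0.1725, 0.1426]
orientation: [-145.9, 89.9, -54.6]
wrist_force: [0.6, 0.5, 0.9]
width: 0.0409
```

Run:
```python
from h import *
togo([.4575,.229,.13],90)
p,d,c=snap('wrist','w3')
togo([.4575,.229,.13],90)
```

```text
t 9.55 pos [ 0.4559 -0.1725  0.1426] F [0.619  0.5137 0.8567] w 0.04092840085241557
tool x [ 0.0011 -0.0015 -1.    ] z ang 91.24147070479651
turn shares [ 0.1806 -0.0124  0.0086]
shift shares now-axes [ 0.5986 -0.5166 20.0713]  after-turn axes [ 0.6282 -0.0823 20.0769]
t 9.6 pos [ 0.4578 -0.1737  0.146 ] F [ 1.5079 -0.1545  2.3992] w 0.04366505783825634
tool x [ 0.0056 -0.0046 -1.    ] z ang 91.2616518485629
turn shares [ 0.1836 -0.0392  0.0465]
shift shares now-axes [ 0.709  -0.4255 20.1328]  after-turn axes [ 0.8025  0.0139 20.1337]
```

View pics/w3.png

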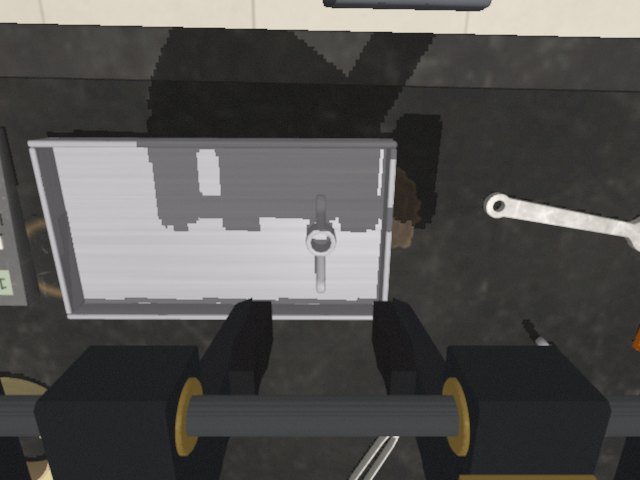

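The nut stands upright on the tray floor at (320,243). Going back for the spacer.

arm_command:
  rows:
    - [0,0,1,0,0,0,0.7]
    - [0,0,1,0,0,0,0.7]
    - [0,0,1,0,0,0,0.7]
    - [0,0,1,0,0,0,0.7]
    - [0,0,1,0,0,0,0.7]
    - [0,0,1,0,0,0,0.7]
    - [0,0,1,0,0,0,0.7]
    - [0,0,1,0,0,0,0.7]
    - [0,0,1,0,0,0,0.7]
    - [0,0,1,0,0,0,0.7]

```text
time: 10.6
tool_pos: [0.4555, 0.0301, 0.1502]
orientation: [-123.5, 88.8, -32.5]
wrist_force: [-0.2, 0.3, 0.3]
width: 0.0616
```

```bash
python3 -c "
from h import *
togo([.4575,.229,.13],91)"
```

```text
t 10.6 pos [0.4555 0.0301 0.1502] F [-0.1912  0.337   0.3158] w 0.06158209012237599
tool x [ 0.017  -0.0108 -0.9998] z ang 90.97355435581191
turn shares [-0.0031 -0.0928  0.1402]
shift shares now-axes [ 0.9054 -0.2559  9.9522]  after-turn axes [ 1.0117 -0.2757  9.9414]
```

arm_command:
  rows:
    - [0,-0.1,1,0,-0.09,0.14,0.6]
    - [0,-0.1,1,0,0,0,0.6]
    - [0,0,1,0,0,0,0.6]
    - [0,0,1,0,0,0,0.6]
    - [0,0,1,0,0,0,0.6]
    - [0,0,1,0,0,0,0.6]
    - [0,0,1,0,0,0,0.6]
    - [0,0,1,0,0,0,0.6]
    - [0,0,0.9,0,0,0,0.6]
    - [0,0,0,0,0,0,0.6]

```text
time: 11.6
tool_pos: [0.4554, 0.2177, 0.1526]
orientation: [-81.9, 89.7, 9.2]
wrist_force: [-0.7, -0.4, 0.3]
width: 0.0527
```

Run:
```python
from h import *
p,d,c=snap('wrist','w4')
togo([.4575,.229,.067],91)
z=load('w4'); m=np.ones((480,640),bool)
P,u,v=cloud(z,m); k=(np.hypot(P[:,0]-.4575,P[:,1]-.229)<.07); P=P[k]
for lo,hi in [(.07,.08),(.057,.064),(.038,.045),(.03,.036)]:
    q=P[(P[:,2]>lo)&(P[:,2]<hi)]; r=cv2.minAreaRect((q[:,:2]*1000).astype(np.float32)); print(lo,len(q),np.median(q[:,2]),np.round(r[0],1),np.round(r[1],1),round(r[2],1))
```

```text
t 11.65 pos [0.4553 0.2169 0.1525] F [0.607  0.3865 0.405 ] w 0.05283406721651028
tool x [ 0.0041  0.0002 -1.    ] z ang 91.12268291102477
turn shares [0.0178 0.0007 0.034 ]
shift shares now-axes [ 4.2751 -0.1024  0.6037]  after-turn axes [ 4.2746 -0.1185  0.6043]
0.07 300 0.07447332991005425 [457.2 227. ] [10.3 10.5] 53.4
0.057 785 0.06086361594401876 [457. 227.] [23.1 23. ] 17.7
0.038 2358 0.041773098911654746 [457.2 227. ] [90.3 36.1] 13.6
0.03 3584 0.03300810227696099 [457.3 226.9] [90.4 35.9] 13.4
```

View pics/w4.png

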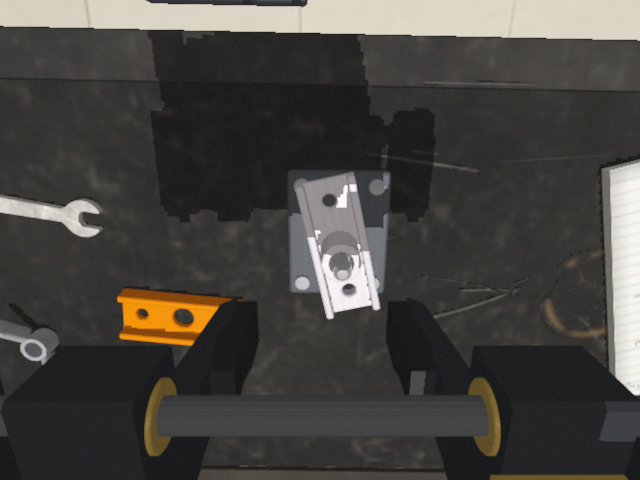

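The spacer is still on the stud at (342,258), centre (0.457, 0.227–0.229), top at 61 mm. Descending.

arm_command:
  rows:
    - [0.2,-0.1,0.55,0,0,0.03,0.6]
    - [0.9,0,0,0,0,0,0.6]
    - [0.9,0,0,0,0,0,0.6]
    - [0.6,0,0,0,0,0,0.6]
    - [0,0,0,0,0,0,0.6]

```text
time: 12.15
tool_pos: [0.4587, 0.2271, 0.099]
orientation: [-86.5, 89.9, 4.4]
wrist_force: [0.6, -0.4, 0.0]
width: 0.0529
```

```bash
python3 -c "
from h import *
togo([.457,.228,.068],91)"
```

```text
t 12.15 pos [0.4587 0.2271 0.099 ] F [ 0.5911 -0.4439  0.0137] w 0.052919330744761954
tool x [ 0.0021  0.0002 -1.    ] z ang 90.93417020120228
turn shares [-0.0096  0.0011  0.0177]
shift shares now-axes [1.5497 0.0875 0.0454]  after-turn axes [1.5499 0.0841 0.0457]
```

arm_command:
  rows:
    - [0.7,0.05,0.04,0,0,0,0.55]
    - [0.55,0,0,0,0,0,0.5]
    - [0.2,0,0,0,0,0,0.5]
    - [0,0,0,0,0,0,0.4]

```text
time: 12.55
tool_pos: [0.4585, 0.2276, 0.0683]
orientation: [-83.6, 89.8, 7.2]
wrist_force: [-0.1, -0.3, -0.1]
width: 0.0382
```

```bash
python3 -c "
from h import *
togo([.457,.228,.068],91)"
```

```text
t 12.55 pos [0.4585 0.2276 0.0683] F [-0.1213 -0.3193 -0.0974] w 0.03822773507472943
tool x [ 0.0029  0.0004 -1.    ] z ang 90.86595451353267
turn shares [-0.0195  0.0027  0.0243]
shift shares now-axes [0.0141 0.0734 0.0199]  after-turn axes [0.0143 0.0733 0.0201]
```

arm_command:
  rows:
    - [0,0.05,0,0,0,0,0.2]
    - [0,0,0,0,0,0,0.15]
    - [0,0,0,0,0,0,0.15]
    - [0,0,0,0,0,0,0.15]
    - [0,0,0,0,0,0,0.15]
  newtons: 15

```text
time: 13.05
tool_pos: [0.4583, 0.2279, 0.0696]
orientation: [-81.8, 89.7, 9.1]
wrist_force: [1.0, 0.2, -0.9]
width: 0.0225
```

```bash
python3 -c "
from h import *
togo([.457,.228,.068],91)"
```

```text
t 13.05 pos [0.4583 0.2279 0.0696] F [ 1.0104  0.1655 -0.8582] w 0.022519649233531225
tool x [ 0.0052  0.0008 -1.    ] z ang 90.87653389837804
turn shares [-0.018   0.0062  0.0432]
shift shares now-axes [0.078  0.0664 0.0065]  after-turn axes [0.0784 0.066  0.0067]
```

arm_command:
  rows:
    - [-0.3,0,0,0,0,0,0.1]
    - [-0.7,0,0,0,0,0,0.1]
    - [-0.9,0,0,0,0,0,0.1]
    - [-0.9,0,0,0,0,0,0.1]
    - [-0.9,0,0,0,0,0,0.1]
    - [-0.7,0,0,0,0,0,0.1]
    - [0,0,0,0,0,0,0.1]
  newtons: 20

```text
time: 13.75
tool_pos: [0.4586, 0.2281, 0.167]
orientation: [-79.8, 89.5, 11.1]
wrist_force: [-0.3, 0.3, -0.6]
width: 0.0222
```

Run:
```python
from h import *
togo([.456,-.225,.16],91)
p,d,c=snap('side','s2'); cv2.imwrite('pics/s2c.png',cv2.resize(p[200:360,240:400,::-1],None,fx=3.6,fy=3.6))
```

```text
t 13.75 pos [0.4586 0.2281 0.167 ] F [-0.31    0.3271 -0.6141] w 0.02219240255852781
tool x [ 0.0087  0.0017 -1.    ] z ang 90.88694963494264
turn shares [-0.0165  0.0131  0.0731]
shift shares now-axes [  0.3091   0.4835 -22.6513]  after-turn axes [  0.3492   0.5255 -22.6498]
```

View pics/s2c.png

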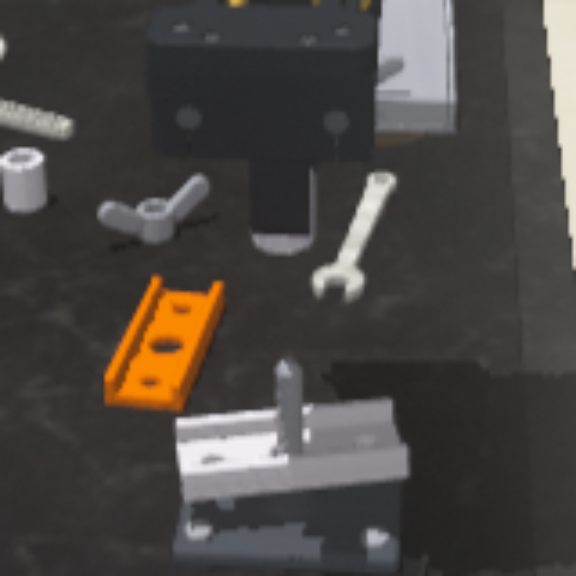

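The gripper has the spacer at (282,240) in the crop, and the bracket is still on the stud. Moving to the tray.

arm_command:
  rows:
    - [0,0.05,-0.6,0,0,0.07,0.1]
    - [0,0.05,-1,0,0,0,0.1]
    - [0,0,-1,0,0,0,0.1]
    - [0,0,-1,0,0,0,0.1]
    - [0,0,-1,0,0,0,0.1]
    - [0,0,-1,0,0,0,0.1]
    - [0,0,-1,0,0,0,0.1]
    - [0,0,-1,0,0,0,0.1]
    - [0,0,-1,0,0,0,0.1]
    - [0,0,-1,0,0,0,0.1]

```text
time: 14.8
tool_pos: [0.4514, 0.0248, 0.1578]
orientation: [85.8, 88.8, 177.0]
wrist_force: [0.4, 0.4, 0.6]
width: 0.022
```

arm_command:
  rows:
    - [0,0,-1,0,0,0,0.1]
    - [0,0,-1,0,0,0,0.1]
    - [0,0,-1,0,0,0,0.1]
    - [0,0,-1,0,0,0,0.1]
    - [0,0,-1,0,0,0,0.1]
    - [0,0,-1,0,0,0,0.1]
    - [0,0,-1,0,0,0,0.1]
    - [0,0,-1,0,0,0,0.1]
    - [0,0,-1,0,0,0,0.1]

```text
time: 15.7
tool_pos: [0.4441, -0.1658, 0.1484]
orientation: [76.1, 87.7, 167.1]
wrist_force: [0.0, 0.3, 0.2]
width: 0.0223
```

```bash
python3 -c "
from h import *
togo([.456,-.225,.1],91)"
```

```text
t 15.7 pos [ 0.4441 -0.1658  0.1484] F [0.0244 0.255  0.1739] w 0.02229416147448721
tool x [-0.0399  0.0092 -0.9992] z ang 90.92693163589831
turn shares [-0.009   0.082  -0.3308]
shift shares now-axes [ 2.3671 -0.6405 -2.991 ]  after-turn axes [ 2.4199 -0.5423 -2.9681]
```

arm_command:
  rows:
    - [0,-0.1,-0.9,0,0.08,-0.33,0.1]
    - [0,-0.15,-0.9,0,0,0,0.1]
    - [0,-0.1,-0.9,0,0,0,0.1]
    - [0,0,0,0,0,0,0.1]

```text
time: 16.1
tool_pos: [0.449, -0.2254, 0.1454]
orientation: [57.8, 89.6, 148.5]
wrist_force: [0.4, 0.7, -1.1]
width: 0.0219
```

```bash
python3 -c "
from h import *
togo([.456,-.225,.042],91)"
```

```text
t 16.1 pos [ 0.449  -0.2254  0.1454] F [ 0.4036  0.7216 -1.065 ] w 0.021880199448034706
tool x [-0.0055  0.0034 -1.    ] z ang 90.72106953261935
turn shares [-0.0405  0.0286 -0.0453]
shift shares now-axes [ 5.1657 -0.3777 -0.0008]  after-turn axes [ 5.1676 -0.3497  0.0152]
```

arm_command:
  rows:
    - [0.5,-0.3,0,-0.04,0.03,-0.04,0.1]
    - [0.9,0,0,0,0,0,0.1]
    - [0.9,0,0,0,0,0,0.1]
    - [0.9,0,0,0,0,0,0.1]
    - [0.6,0,0,0,0,0,0.1]
    - [0,0,0,0,0,0,0.1]

```text
time: 16.7
tool_pos: [0.4562, -0.2217, 0.0633]
orientation: [45.4, 89.8, 136.6]
wrist_force: [-1.0, -0.3, -0.8]
width: 0.0225
```

```bash
python3 -c "
from h import *
togo([.456,-.225,.042],91)"
```

```text
t 16.7 pos [ 0.4562 -0.2217  0.0633] F [-1.008  -0.3399 -0.8189] w 0.022492589854803152
tool x [-0.0025  0.0024 -1.    ] z ang 91.20325759449182
turn shares [ 0.0296  0.0204 -0.0207]
shift shares now-axes [ 1.0657  0.0109 -0.1667]  after-turn axes [ 1.0661  0.0129 -0.1642]
```

arm_command:
  rows:
    - [0.5,0,-0.16,0.03,0.02,-0.02,0.1]
    - [0.35,0,0,0,0,0,0.1]
    - [0.15,0,0,0,0,0,0.1]
    - [0,0,0,0,0,0,0.1]

```text
time: 17.1
tool_pos: [0.4573, -0.2249, 0.0425]
orientation: [-128.4, 89.9, -37.3]
wrist_force: [0.4, -0.2, -1.1]
width: 0.0222
```

```bash
python3 -c "
from h import *
togo([.456,-.225,.041],91)"
```

```text
t 17.1 pos [ 0.4573 -0.2249  0.0425] F [ 0.4203 -0.228  -1.1492] w 0.02217122009273712
tool x [ 0.0012 -0.0009 -1.    ] z ang 91.0540745881886
turn shares [ 0.0079 -0.0081  0.0102]
shift shares now-axes [ 0.076   0.0642 -0.0053]  after-turn axes [ 0.076   0.0641 -0.0054]
```

arm_command:
  rows:
    - [0.08,0,0,0,0,0,0.1]
    - [0.03,0,0,0,0,0,0.1]
    - [0,0,0,0,0,0,0.35]
    - [0,0,0,0,0,0,0.35]
    - [0,0,0,0,0,0,0.35]
    - [-0.5,0,0,0,0,0,0.35]
    - [-0.9,0,0,0,0,0,0.35]
    - [-1,0,0,0,0,0,0.35]
    - [-1,0,0,0,0,0,0.35]
    - [-1,0,0,0,0,0,0.5]

```text
time: 18.1
tool_pos: [0.4563, -0.2243, 0.1326]
orientation: [44.8, 90.0, 135.8]
wrist_force: [-0.1, 0.5, 0.9]
width: 0.0367
```

arm_command:
  rows:
    - [-0.6,0,0,0,0,0,0.7]
    - [0,0,0,0,0,0,0.7]

```text
time: 18.3
tool_pos: [0.458, -0.2256, 0.1492]
orientation: [-130.1, 89.6, -39.1]
wrist_force: [-0.5, 0.2, 0.0]
width: 0.0532
```

Run:
```python
from h import *
p,d,c=snap('wrist','w5')
togo([.457,.228,.13],103.5)
```

```text
t 18.35 pos [ 0.4577 -0.2254  0.1484] F [ 0.5835 -0.1589 -0.241 ] w 0.05668918950194645
tool x [ 0.004  -0.0032 -1.    ] z ang 91.03800128704097
turn shares [-1.8125 -0.0307  0.0294]
shift shares now-axes [ 0.8448 -0.3723 22.669 ]  after-turn axes [ 0.9176 -5.258  22.051 ]
```

View pics/w5.png

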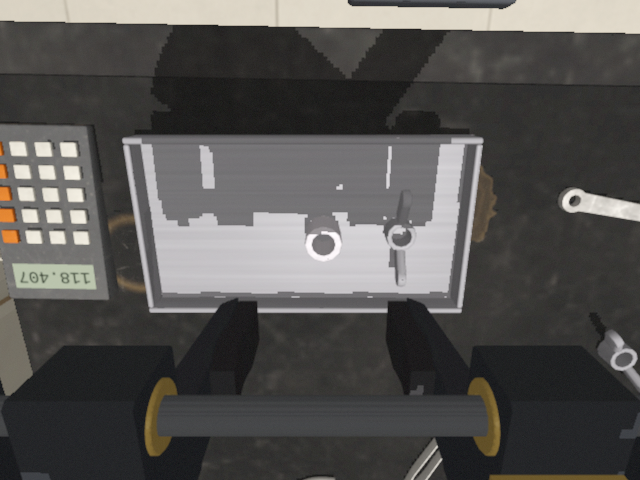

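The spacer stands at (323,243) and the nut at (400,235), both in the tray, with the left half of it free. Now the bracket.

arm_command:
  rows:
    - [0,0,1,0,-0.03,0.03,0.8]
    - [0,0,1,0,0,0,0.8]
    - [0,0,1,0,0,0,0.8]
    - [0,0,1,0,0,0,0.8]
    - [0,0,1,0,0,0,0.8]
    - [0,0,1,0,0,0,0.8]
    - [0,0,1,0,0,0,0.8]
    - [0,0,1,0,0,0,0.8]
    - [0,0,1,0,0,0,0.8]
    - [0,0,1,0,0,0,0.8]

```text
time: 19.35
tool_pos: [0.4478, -0.0177, 0.1384]
orientation: [62.3, 89.0, 153.0]
wrist_force: [-0.3, -0.5, -0.2]
width: 0.0705
```

arm_command:
  rows:
    - [0,0,1,0,0,0.05,0.8]
    - [0,0,1,0,0,0.05,0.8]
    - [0,0,1,0,0,0,0.8]
    - [0,0,1,0,0,0,0.8]
    - [0,0,1,0,0,0,0.8]
    - [0,0,1,0,0,0,0.8]
    - [0,0,1,0,0,0,0.8]
    - [0,0,1,0,0,0,0.8]
    - [0,0,1,0,0,0,0.8]
    - [0,0,1,0,0,0,0.8]

```text
time: 20.35
tool_pos: [0.4362, 0.191, 0.1284]
orientation: [79.4, 87.2, 170.0]
wrist_force: [0.5, 0.1, -0.5]
width: 0.0706
```

```bash
python3 -c "
from h import *
togo([.457,.228,.13],103.5)"
```

```text
t 20.35 pos [0.4362 0.191  0.1284] F [ 0.4715  0.0611 -0.4944] w 0.0705747139264162
tool x [-0.0486  0.0085 -0.9988] z ang 90.64684094147195
turn shares [-1.8672  0.1207 -0.3941]
shift shares now-axes [-0.1137 -1.0573  1.8404]  after-turn axes [-0.079  -1.4442  1.5575]
```

arm_command:
  rows:
    - [-0.3,-0.5,0.8,-0.9,0.1,-0.39,0.8]
    - [-0.2,-0.5,0.6,-0.95,0,0,0.8]
    - [0,-0.3,0.1,0,0,0,0.8]
    - [0,0,0,0,0,0,0.8]

```text
time: 20.75
tool_pos: [0.4571, 0.2262, 0.1332]
orientation: [91.2, 89.5, -165.0]
wrist_force: [0.8, 0.3, -0.1]
width: 0.0705
```

Run:
```python
from h import *
p,d,c=snap('wrist','w6')
togo([.457,.228,.0515],103.5)
z=load('w6'); m=np.ones((480,640),bool)
P,u,v=cloud(z,m); k=(np.hypot(P[:,0]-.4575,P[:,1]-.229)<.07); P=P[k]
for lo,hi in [(.07,.08),(.038,.045),(.03,.036)]:
    q=P[(P[:,2]>lo)&(P[:,2]<hi)]; r=cv2.minAreaRect((q[:,:2]*1000).astype(np.float32)); print(lo,len(q),np.median(q[:,2]),np.round(r[0],1),np.round(r[1],1),round(r[2],1))
```

```text
t 20.8 pos [0.4567 0.2258 0.1331] F [-0.254  -0.0937 -0.6064] w 0.070626898732677
tool x [-0.0087 -0.0023 -1.    ] z ang 103.80050443468983
turn shares [ 0.0437 -0.0014 -0.0746]
shift shares now-axes [ 4.0786 -0.0744  0.1022]  after-turn axes [ 4.0791 -0.0374  0.1018]
0.07 358 0.07444170687566509 [456.7 227.5] [10.6 10.4] 49.5
0.038 2660 0.041685403324659406 [456.6 227.5] [89.9 36.1] 13.5
0.03 5117 0.03295446043922426 [457.1 227.3] [91.2 35.7] 13.3
```

View pics/w6.png

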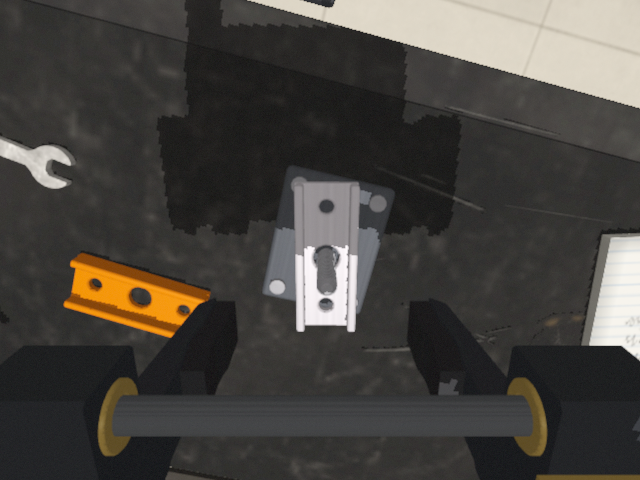

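The silver bracket at (327,255) is aligned with the jaws, and the orange one at (138,295) is excluded. Descending.

arm_command:
  rows:
    - [0.2,-0.05,0.1,0.04,0,-0.07,0.8]
    - [0.9,0,0,0,0,0,0.75]
    - [0.9,0,0,0,0,0,0.75]
    - [0.6,0,0,0,0,0,0.75]
    - [0,0,0,0,0,0,0.75]

```text
time: 21.3
tool_pos: [0.4557, 0.2253, 0.0772]
orientation: [101.1, 89.9, -156.1]
wrist_force: [-0.4, 0.1, 0.2]
width: 0.0659
```

```bash
python3 -c "
from h import *
togo([.457,.228,.0515],103.5)"
```

```text
t 21.3 pos [0.4557 0.2253 0.0772] F [-0.3817  0.1486  0.2188] w 0.06593329958422015
tool x [-0.0019 -0.0008 -1.    ] z ang 102.85724772251731
turn shares [-0.0935 -0.0033 -0.0171]
shift shares now-axes [ 1.2848 -0.0969  0.1198]  after-turn axes [ 1.2851 -0.0956  0.1182]
```

arm_command:
  rows:
    - [0.6,-0.09,0.12,-0.09,0,0,0.75]
    - [0.5,0,0,0,0,0,0.7]
    - [0.1,0,0,0,0,0,0.65]
    - [0,0,0,0,0,0,0.6]

```text
time: 21.7
tool_pos: [0.4575, 0.2279, 0.0519]
orientation: [109.4, 89.9, -147.2]
wrist_force: [0.8, -0.4, -0.2]
width: 0.0535
```

```bash
python3 -c "
from h import *
togo([.457,.228,.0515],103.5)"
```

```text
t 21.7 pos [0.4575 0.2279 0.0519] F [ 0.8434 -0.3745 -0.2176] w 0.053498832336425856
tool x [-0.001  -0.0006 -1.    ] z ang 103.42479848709222
turn shares [-0.0109 -0.0032 -0.0091]
shift shares now-axes [0.0176 0.0236 0.0115]  after-turn axes [0.0175 0.0236 0.0115]
```

arm_command:
  rows:
    - [0.02,0,0,0,0,0,0.4]
    - [0,0,0,0,0,0,0.3]
    - [0,0,0,0,0,0,0.3]
    - [0,0,0,0,0,0,0.3]
    - [0,0,0,0,0,0,0.3]
  newtons: 20

```text
time: 22.2
tool_pos: [0.4584, 0.2282, 0.0526]
orientation: [-111.7, 89.9, -8.2]
wrist_force: [0.2, -0.6, -1.2]
width: 0.0356
```

```bash
python3 -c "
from h import *
togo([.457,.228,.0515],103.5)"
```

```text
t 22.2 pos [0.4584 0.2282 0.0526] F [ 0.2328 -0.5706 -1.161 ] w 0.03557276314422363
tool x [ 0.0012 -0.0002 -1.    ] z ang 103.43535549940414
turn shares [-0.0094 -0.0037  0.0092]
shift shares now-axes [0.0567 0.0695 0.0049]  after-turn axes [0.0567 0.0695 0.005 ]
```

arm_command:
  rows:
    - [-0.2,0,0,0,0,0,0.25]
    - [-0.5,0,0,0,0,0,0.25]
    - [-0.7,0,0,0,0,0,0.25]
    - [-0.8,0,0,0,0,0,0.25]
    - [-0.8,0,0,0,0,0,0.25]
    - [-0.8,0,0,0,0,0,0.25]
    - [-0.8,0,0,0,0,0,0.25]
    - [0,0,0,0,0,0,0.25]
  newtons: 25

```text
time: 23.0
tool_pos: [0.4586, 0.2283, 0.1528]
orientation: [-98.5, 89.8, 4.9]
wrist_force: [0.8, 0.4, -0.0]
width: 0.0358
```

Run:
```python
from h import *
togo([.456,-.29,.16],91)
p,d,c=snap('side','s3'); cv2.imwrite('pics/s3c.png',cv2.resize(p[200:360,240:400,::-1],None,fx=3.6,fy=3.6))
```

```text
t 23.0 pos [0.4586 0.2283 0.1528] F [ 0.7986  0.4253 -0.0181] w 0.03581087814415527
tool x [ 0.0033  0.0003 -1.    ] z ang 103.4408655407306
turn shares [ 1.8095 -0.0011  0.028 ]
shift shares now-axes [ -0.3681   6.1472 -25.1779]  after-turn axes [ -0.3602   0.5799 -25.911 ]
```

View pics/s3c.png

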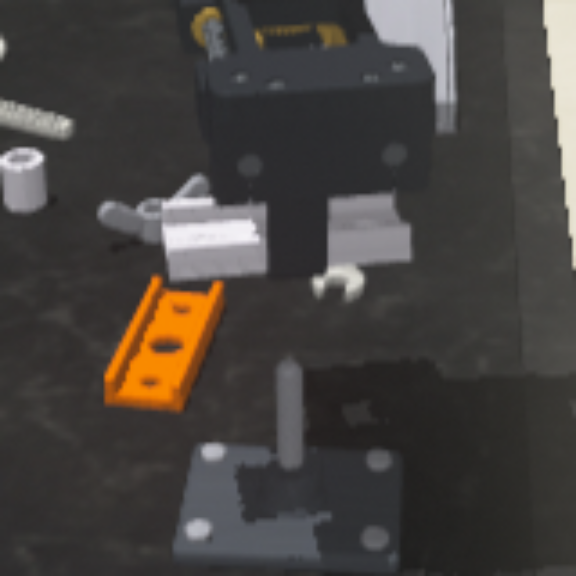

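The bracket is lifted clear and level at (290,235), and the stud is bare. Moving to the tray.

arm_command:
  rows:
    - [0,0.1,-0.4,0.9,0,0.02,0.25]
    - [0,0.1,-0.8,0.9,0,0,0.25]
    - [0,0,-1,0,0,0,0.25]
    - [0,0,-1,0,0,0,0.25]
    - [0,0,-1,0,0,0,0.25]
    - [0,0,-1,0,0,0,0.25]
    - [0,0,-1,0,0,0,0.25]
    - [0,0,-1,0,0,0,0.25]
    - [0,0,-1,0,0,0,0.25]
    - [0,0,-1,0,0,0,0.25]

```text
time: 24.05
tool_pos: [0.4534, 0.0392, 0.1439]
orientation: [88.2, 89.3, 179.0]
wrist_force: [0.7, -0.2, -1.0]
width: 0.0354
```

```bash
python3 -c "
from h import *
togo([.456,-.29,.15],91)"
```

```text
t 24.05 pos [0.4534 0.0392 0.1439] F [ 0.744  -0.2036 -1.    ] w 0.03535534232516156
tool x [-0.0126  0.0002 -0.9999] z ang 90.79226436997196
turn shares [-0.0302  0.0036 -0.1053]
shift shares now-axes [ -0.3087   0.0991 -16.4593]  after-turn axes [ -0.3033   0.1548 -16.4589]
```

arm_command:
  rows:
    - [-0.05,0,-1,0,0,-0.1,0.25]
    - [-0.05,0,-1,0,0,-0.02,0.25]
    - [-0.05,0,-1,0,0,-0.02,0.25]
    - [-0.05,0,-1,0,0,-0.02,0.25]
    - [-0.05,0,-1,0,0,-0.02,0.25]
    - [-0.05,0,-1,0,0,-0.02,0.25]
    - [-0.05,0,-1,0,0,-0.02,0.25]
    - [-0.05,0,-1,0,0,-0.02,0.25]
    - [-0.05,0,-1,0,0,-0.02,0.25]
    - [-0.05,0,-1,0,0,-0.02,0.25]

```text
time: 25.05
tool_pos: [0.4489, -0.1667, 0.1447]
orientation: [-50.3, 89.4, 40.5]
wrist_force: [0.2, 0.4, -0.2]
width: 0.0354
```

```bash
python3 -c "
from h import *
togo([.456,-.29,.15],91)"
```

```text
t 25.05 pos [ 0.4489 -0.1667  0.1447] F [ 0.1854  0.3944 -0.2315] w 0.03540831814764519
tool x [ 0.0082  0.007  -0.9999] z ang 90.7404301701335
turn shares [-0.038   0.0576  0.0696]
shift shares now-axes [-0.3078 -0.2772 -6.165 ]  after-turn axes [-0.2674 -0.2467 -6.1682]
```

arm_command:
  rows:
    - [0,-0.1,-1,0,0.05,0.07,0.25]
    - [0,-0.1,-1,0,0,0,0.25]
    - [0,-0.1,-1,0,0,0,0.25]
    - [0,-0.1,-1,0,0,0,0.25]
    - [0,0,-1,0,0,0,0.25]
    - [0,0,-0.8,0,0,0,0.25]
    - [0,0,0,0,0,0,0.25]

```text
time: 25.75
tool_pos: [0.4574, -0.2922, 0.1412]
orientation: [66.3, 89.7, 156.8]
wrist_force: [-0.3, -0.1, -0.5]
width: 0.0356
```

```bash
python3 -c "
from h import *
togo([.456,-.29,.03],91)"
```

```text
t 25.75 pos [ 0.4574 -0.2922  0.1412] F [-0.2673 -0.1057 -0.4653] w 0.03557509362363837
tool x [-0.0049  0.0021 -1.    ] z ang 90.59615807634704
turn shares [-0.0587  0.0181 -0.0406]
shift shares now-axes [5.5626 0.0425 0.0988]  after-turn axes [5.5621 0.0689 0.1113]
```

arm_command:
  rows:
    - [0.5,0,0.1,-0.05,0.02,-0.04,0.25]
    - [0.9,0,0,0,0,0,0.25]
    - [0.9,0,0,0,0,0,0.25]
    - [0.9,0,0,0,0,0,0.25]
    - [0.7,0,0,0,0,0,0.25]
    - [0,0,0,0,0,0,0.25]

```text
time: 26.35
tool_pos: [0.4564, -0.2854, 0.0578]
orientation: [9.1, 89.9, 100.3]
wrist_force: [-0.1, -0.4, -0.8]
width: 0.0359
```

```bash
python3 -c "
from h import *
togo([.456,-.29,.029],91)"
```

```text
t 26.35 pos [ 0.4564 -0.2854  0.0578] F [-0.1422 -0.4277 -0.7642] w 0.035898216883965356
tool x [-0.0004  0.0024 -1.    ] z ang 91.12939577298532
turn shares [ 0.0188  0.0203 -0.0033]
shift shares now-axes [ 1.4372  0.0262 -0.2314]  after-turn axes [ 1.4378  0.0262 -0.228 ]
```

arm_command:
  rows:
    - [0.3,0.02,-0.23,0.02,0.02,0,0.25]
    - [0.55,0,0,0,0,0,0.25]
    - [0.4,0,0,0,0,0,0.25]
    - [0.1,0,0,0,0,0,0.25]
    - [0,0,0,0,0,0,0.25]

```text
time: 26.85
tool_pos: [0.457, -0.2904, 0.0297]
orientation: [-143.7, 89.9, -52.6]
wrist_force: [0.6, 0.9, -0.2]
width: 0.0357
```

```bash
python3 -c "
from h import *
togo([.456,-.29,.029],91)"
```

```text
t 26.85 pos [ 0.457  -0.2904  0.0297] F [ 0.6412  0.8948 -0.1956] w 0.035673840058613564
tool x [ 0.0012 -0.0016 -1.    ] z ang 91.04058302584458
turn shares [ 0.0059 -0.0131  0.0096]
shift shares now-axes [0.0357 0.0507 0.0217]  after-turn axes [0.0358 0.0507 0.0216]
```

arm_command:
  rows:
    - [0.05,0,0,0,0,0,0.25]
    - [0,0,0,0,0,0,0.5]
    - [0,0,0,0,0,0,0.52]
    - [0,0,0,0,0,0,0.52]
    - [-0.4,0,0,0,0,0,0.52]
    - [-0.8,0,0,0,0,0,0.52]
    - [-1,0,0,0,0,0,0.52]
    - [-1,0,0,0,0,0,0.52]
    - [-1,0,0,0,0,0,0.52]
    - [-1,0,0,0,0,0,0.52]

```text
time: 27.85
tool_pos: [0.4563, -0.2897, 0.1379]
orientation: [-172.2, 90.0, -81.2]
wrist_force: [1.1, -0.2, 1.1]
width: 0.0457
```

arm_command:
  rows:
    - [-0.8,0,0.5,0,0,0,0.52]
    - [-0.5,0,0.5,0,0,0,0.52]
    - [0,0,0,0,0,0,0.52]

```text
time: 28.15
tool_pos: [0.4575, -0.2706, 0.1703]
orientation: [-136.4, 89.5, -45.4]
wrist_force: [-0.5, -0.0, -0.1]
width: 0.0458
```

Run:
```python
from h import *
p,d,c=snap('wrist','w7'); snap('top','t7')
z=load('w7'); P,u,v=cloud(z)
for nm,c0,lo,hi,rad in [('bracket top',(.457,-.29),.012,.022,.054),('bracket floor',(.457,-.29),.0065,.0115,.05),('spacer',(.457,-.225),.028,.036,.02),('nut hub',(.456,-.173),.015,.024,.02)]:
    k=(abs(P[:,0]-c0[0])<rad)&(abs(P[:,1]-c0[1])<min(rad,.03))&(P[:,2]>lo)&(P[:,2]<hi); q=P[k]
    r=cv2.minAreaRect((q[:,:2]*1000).astype(np.float32)); print(nm,len(q),np.median(q[:,2]),np.round(r[0],1),np.round(r[1],1),round(r[2],1))
    if 'floor' in nm: A=np.c_[q[:,:2],np.ones(len(q))]; print('tilt deg',np.degrees(np.linalg.lstsq(A,q[:,2],rcond=None)[0][:2]))
print(arm.sense()['time'])
```

```text
bracket top 2319 0.017199948436965984 [ 461.  -290.2] [99.9 60. ] 0.3
bracket floor 3690 0.008361883928594327 [ 456.3 -291.5] [90.4 35.8] 1.1
tilt deg [-0.1809  0.2005]
spacer 592 0.0312477948241833 [ 457.1 -226.8] [23.3 22.8] 51.4
nut hub 643 0.01932821083427544 [ 456.8 -175.4] [20.  36.8] 69.2
28.25
```

View pics/w7.png

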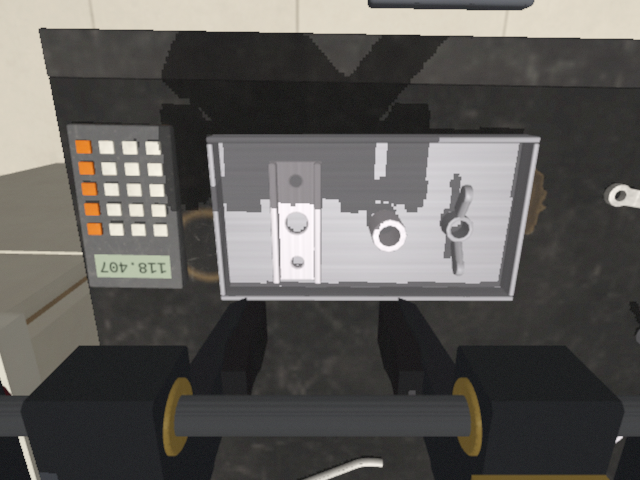

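View pics/t7.png

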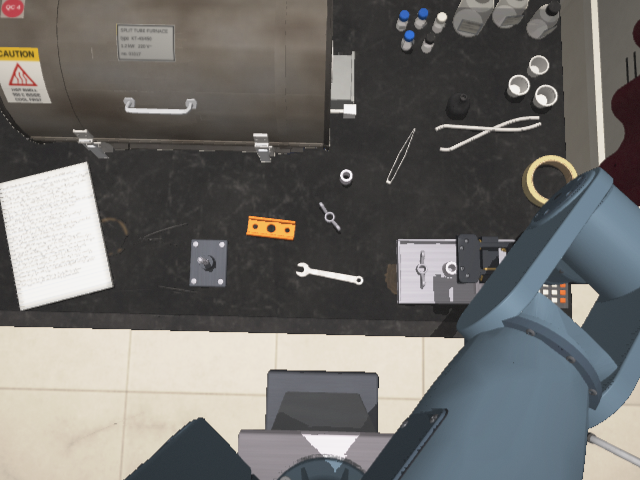

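The wrist view shows all three parts in the tray: bracket flat at (297,222), spacer upright at (388,235), nut at (458,228). The top view shows the stud bare at (208,262), the spares and the orange bracket where they started, and the gripper clear. Handing in.

```bash
python3 -c "
from rig import arm
print(arm.close_job(), arm.sense()['time'])"
```

```text
the job is handed in; nothing more can be done
the job is handed in; nothing more can be done
```

I took the clamp apart in the order asked (wing nut, spacer, bracket). Each part was in the tray before I took the next. I handed the job in at about 28 s of the 72 s, with the gripper open and about 13 cm above the tray.

The last wrist view before handing in showed:
- **Bracket:** it lies flat, with its channel floor 8–9 mm above the worktop as expected and a measured tilt of about 0.2°.
- **Spacer:** it stands on the tray floor, top at 31 mm (32 mm expected).
- **Wing nut:** it stands on its hub, with its upper surface near 20 mm.
- **Everything else:** the stud is bare, and the spare nut, spare spacer and orange bracket look untouched.

- **Disagreements:** the cameras differed by up to 3 mm on where the stack stood, within what the grasps allow. The bracket-top fit came out oversized (100 x 60 mm), probably because it took in tray wall points. The floor fit (90 x 36 mm) matches the bracket.
- **Forces:** the wrist force I read between moves never went above about 3 N.

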